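# Load a bezel face-down into the marking press and set its number

### The arm

A 7-joint arm with a two-finger parallel gripper is mounted at the origin on a cart in front of the work surface, level with it; the furniture and walls round the work are solid. World frame = base frame: x ahead of the robot, y to its left, z up, the work surface at z = 0. Lengths are in m, angles in rad, forces in N, time in s.
With the tool pointing down it reaches from about 0.425 to 0.925 m from the base axis. Payload 6.8 kg.
Tool frame: the origin (TCP) lies at the centre of the arm's flange, where the gripper is bolted on; the fingertips stand 173 mm ahead of it and the grasp point (between the pads) lies 155 mm ahead of it (finger_overhang is the distance from the TCP to the fingertips, in m); y points along the fingers, z is the direction in which the jaws open and shut, and the axes are right-handed (so a half turn about y gives the same grasp; the last joint's range is limited). The gripper opens to 85 mm and grips with 20 to 120 N. Pads are 22 mm wide; open, the fingers measure 114 mm over their backs; the gripper's body (76 mm by 85 mm) begins 54 mm behind the grasp point. The pads swing forward as they close: fully open they stand 13 mm farther back than shut.
Start: joints at [1.006, 0.477, 0.022, 1.555, -0.011, 1.109, -0.083], TCP at [0.298, -0.606, 0.405] pointing down, gripper open.
Joint ranges: [-2.96, 2.96], [-0.34, 2.1], [-1.41, 1.46], [0.24, 2.44], [-1.37, 4.51], [0.17, 1.92], [-2.96, 2.96]. Speed limits (rad/s): [2.39, 2.39, 3.14, 3.14, 3.14, 3.14, 3.14].

### API

Orientations are given as a rotation vector (axis times angle).
In Python, from bench import get_obs, grab_frame, hand_in, finger_overhang gives the robot as it stands. The module is installed in compiled form; this text tells all that it offers.
- The arm moves only by the shell command python3 -m jog 'ROWS' [FORCE]. ROWS is JSON, a list of rows, each a list of 3 entries, a list of its own where there are three numbers: the shift along the tool's x, y, z in cm, then the turn about the tool's y in rad, then the gripper command: -1 is fully open, 1 is shut, values between are in proportion. In form: [[[x, y, z], twist, gripper], ...]. A call has 1 to 10 rows; each row is the pose to reach, as a shift and turn from the pose commanded when the call began, along the tool's axes at that moment; what a row does not reach only later rows make up. A row lasts 1/8 s, in which the tool goes at most 62.5 mm and 10.7 degrees, less where a joint would pass 70% of its speed; a pose out of reach is approached as far as the arm can. A call with a gripper value outside its range is refused whole. The fingers move at their own pace and stop on an object; FORCE is the grip in N (left out, the last holds). Time passes only in rows, so rows that repeat a pose let the fingers close. It gives the time, the measured TCP pose, the force and the opening at its end, in the units of the state.
- get_obs(): the state, without advancing time (a new reading comes with each control period).
- grab_frame(name): name is "scene" or "top" or "wrist"; returns a dict with "image" (420x560x3 uint8, blue, green, red), "fx", "fy", "cx", "cy" (pixels), "origin" and "rotation" of the camera in the world. Camera axes: x right, y up, looking along -z (the intrinsics and any distortion apply to the point x, -y, -z); pixel columns grow to the right and rows downward; lengths in m; the calibration is good to about 2 mm. The wrist camera is an equidistant fisheye: a pixel r from the principal point sees the ray r / f radians off the axis. A picture is of the moment at which its call begins. There is no depth.
- hand_in(): hands the job in, once; it reports no verdict.
The state is a dict: "clock": time; "joints": joint angles; "qvel": joint speeds; "tau": joint torques, N m; "tcp_pos": TCP position; "orientation": TCP orientation; "contact_force": force on the tool from outside, world axes, zero at the start; "moment": the same for the moment, N m; "grip_width": finger opening in m.
Only numpy, scipy, OpenCV 4.12 (cv2) and the standard library are available. Lean on these libraries where they do the work, as an engineer would, in place of code of your own. Each camera call takes 0.05 s, during which the arm holds its last target.

### The job

Batch 7 is next: take the orange bezel from the drying rack and load it into the marking press show face (flange) down, slid under the keeper lips and fully home against the end stop so that its back can be stamped, and turn the knob until 7 stands centred in the window. Leave the other bezels in the rack and everything else on the table where it is.

Things in the scene. Friction and masses are not known exactly. Their poses are not given: they have to be found in the camera images.
- bezel_orange_centre (a point): Orange bezel, 60 g, 12 mm thick: flange (show face) 66x66x4 mm, behind it a body 50x50x8 mm, concentric, with a 34 mm square well in its back. Point: centre of the 66x66x12 outline. x axis is square to the frame, out of the back; the flange's face is 6 mm off on the -x side. In the rack it stands on edge, z up. Let go on edge it topples to its back; leaned past 0.3 rad to the flange side, onto the flange
- bezel_grey_centre (a point): Grey bezel, a bystander of the same shape and size, standing in another slot of the rack, turned the same way; point at its centre, same axes as the orange one
- bezel_white_centre (a point): White bezel, a bystander of the same shape and size, standing in another slot of the rack, turned the same way; point at its centre, same axes as the orange one
- drying_rack: Wooden drying rack, fixed: board 166 x 88 x 10 mm (x, y, z), origin at the centre of its underside. Slots at x = -52, 0, +52 mm, each a 14 mm gap between two pairs of 8 mm dowels at y = +-22 mm, tops 46 mm above the table. The bezels stand on the board (lower edge 10 mm, upper edge 76 mm above the table), backs towards the rack's +x
- loading_plate (a point): On the flat aluminium loading plate of the marking press (blue base 280 x 150 mm, fixed), 18 mm above the table. x axis points to the nest and the head, z up. Plate is free 44 mm to -x, 35 mm to +x (clear to the nest between the guides) and 66 mm to +-y. Two guides, 10 mm high, start at x = +38 mm, 103 mm apart, and narrow to 69 mm at x = +70 mm
- nest_seat (a point): Nest of the press, 105 mm in +x from loading_plate, same axes: centre of the flange (2 mm above the plate) of a bezel fully home; the bezel's centre is then 4 mm higher. Level channel 69 mm wide, end stop 33 mm in +x. Keeper lips at both sides from x = -23 mm, 55 mm apart, 6 to 10 mm above the plate: a bezel enters only by sliding along +x with its flange down
- marking_press: The press, origin at the centre of its base's underside, axes as loading_plate (which is at x = -90 mm). Its head stands over the nest: a nose 30 mm wide from x = +3 mm, z = 38 to 58 mm, and a grey box 100 mm wide from x = 58 to 141 mm, 107 mm high, with the window in its front, 66 to 92 mm up
- dial_knob (a point): Black round knurled knob on top of the head box, upright axis, 40 mm diameter, 24 mm high, top 134 mm above the table; the point is on the axis half-way up (122 mm), 87 mm in +x from nest_seat
- dial (a joint): Number drum turned by the knob, rad. Numbers 1 to 8; one shows in the window. 0 = number 1 centred; grows as the knob turns clockwise seen from above, 0.785 a number (7 = 4.712). Stays where it is left (friction 0.04 N m); stops at -0.15 and 5.65
- glue_bottle: Bystander: white glue bottle with orange tip, 34 x 43 x 172 mm, upright; origin at the centre of its underside
- cement_can: Bystander: small can, 49 mm diameter, 83 mm high, upright; origin at the centre of its underside
- eraser: Bystander: red and white eraser, 21 x 45 x 13 mm, flat; origin under its centre
- marker: Bystander: red and white marker pen, 135 mm long, 17 mm thick, lying; origin under its centre
- paint_jar: Bystander: jar of blue paint, 71 mm diameter, 101 mm high; origin at the centre of its underside
- pliers: Bystander: cutting pliers, 142 x 57 x 16 mm, flat; origin under their centre
Not all that is in view belongs to the job. There is more than one size of the part that bears bezel_orange_centre; the job needs the smaller.

How it is judged:
By the outcome, as a careful person would: the job done as asked, in the order asked, and still so for the second after the job is handed in, with the robot touching nothing.
It also fails if it takes over 72 s, if anything falls off the work surface, if the arm or the gripper's body presses on something with over 40 N, if the wrist force passes 120 N, or if a joint passes its speed limit or range.

## Working session

There is one attempt and no reset: what is moved stays moved. The work goes in short steps, Python scripts to look and compute and a shell command to move; the robot and the scene stay as the last step left them, time stands still between calls to the robot, and variables do not carry over. Pictures are saved under pics/ and viewed, and the job is handed in when it is done.

```bash
mkdir -p pics; ls
python3 - <<'E'
from bench import *
import cv2
o=get_obs()
print(o, finger_overhang)
for n in ["scene","top","wrist"]:
    f=grab_frame(n); cv2.imwrite(f"pics/{n}0.png",f["image"])
    print(n,{k:v for k,v in f.items() if k!="image"})
E
```

```text
pics
{'clock': 0.0, 'joints': array([ 1.00585606,  0.47777729,  0.02237446,  1.55646819, -0.01148605,
        1.10927979, -0.08309831]), 'qvel': array([-6.19426147e-05,  1.39461602e-03,  5.85361982e-04, -5.60687038e-04,
        1.24319821e-03, -9.89503200e-04,  2.81856101e-03]), 'tau': array([-1.43789093e-03, -5.96447539e+01,  1.60782795e+00, -2.81191278e+01,
        1.26418151e-02,  9.34084004e-03, -2.07858102e-05]), 'tcp_pos': array([ 0.29761688, -0.60553264,  0.40373433]), 'orientation': array([-0.45804565,  1.96956415, -1.96610251]), 'contact_force': array([ 0.04860064, -0.40103194,  0.28975241]), 'moment': array([-0.02172472, -0.02003656,  0.02713723]), 'grip_width': 0.08531701251862986} 0.1734
scene {'fx': 381.1068527405584, 'fy': 381.1068527405584, 'cx': 278.6916795803794, 'cy': 207.11067358680788, 'origin': array([ 0.01304273, -0.81115161,  0.74805087]), 'rotation': array([ 0.90589954, -0.33878652, -0.62402731])}
top {'fx': 380.0354772988361, 'fy': 380.0354772988361, 'cx': 278.3394765387269, 'cy': 208.31123370462157, 'origin': array([ 0.4490083 , -0.11774542,  1.25190884]), 'rotation': array([ 0.07001371, -0.09030465, -1.57884823])}
wrist {'fx': 325.19226210127806, 'fy': 325.19226210127806, 'cx': 278.84466594080413, 'cy': 209.72777261544078, 'origin': array([ 0.3639984 , -0.57461242,  0.37248282]), 'rotation': array([-0.2593605 ,  0.1639024 , -1.10583944])}
```

View pics/scene0.png

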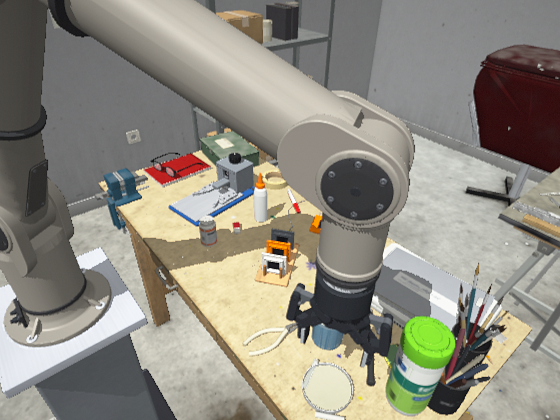

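View pics/top0.png

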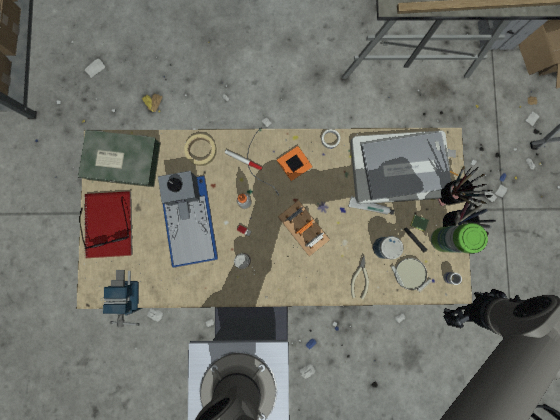

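View pics/wrist0.png

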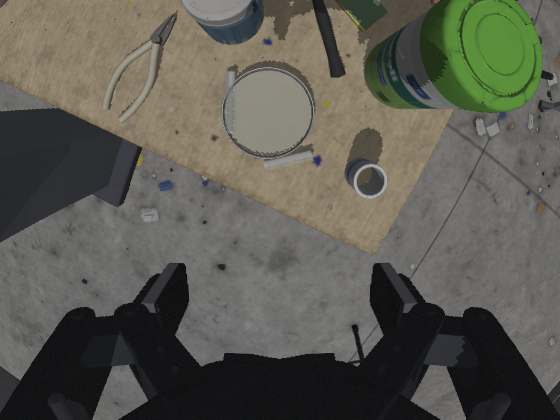

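```bash
cat > h.py <<'E'
import numpy as np, cv2
from scipy.spatial.transform import Rotation as R
from scipy.optimize import least_squares
from bench import get_obs, grab_frame
def cam(f): return dict(f=f["fx"],fy=f["fy"],cx=f["cx"],cy=f["cy"],o=np.array(f["origin"]),R=R.from_rotvec(f["rotation"]).as_matrix(),fish=False)
def ray(c,u,v):
    x=(u-c["cx"])/c["f"];y=(v-c["cy"])/c["fy"]
    if c.get("fish"):
        r=np.hypot(x,y); d=np.array([x/r*np.sin(r),-y/r*np.sin(r),-np.cos(r)])
    else: d=np.array([x,-y,-1]);d/=np.linalg.norm(d)
    return c["R"]@d
def onz(c,u,v,z):
    d=ray(c,u,v); return c["o"]+d*(z-c["o"][2])/d[2]
def proj(c,p):
    q=(np.asarray(p)-c["o"])@c["R"]
    x,y,z=q[...,0],-q[...,1],-q[...,2]
    if c.get("fish"):
        rr=np.hypot(x,y); th=np.arctan2(rr,z); k=th/np.maximum(rr,1e-9)
        return np.stack([c["cx"]+c["f"]*x*k,c["cy"]+c["fy"]*y*k],-1)
    return np.stack([c["cx"]+c["f"]*x/z,c["cy"]+c["fy"]*y/z],-1)
def tri(obs):
    A=np.zeros((3,3));b=np.zeros(3)
    for c,u,v in obs:
        d=ray(c,u,v);P=np.eye(3)-np.outer(d,d);A+=P;b+=P@c["o"]
    p=np.linalg.solve(A,b); return p,[np.round(proj(c,p)-[u,v],1) for c,u,v in obs]
def get(name,tag):
    f=grab_frame(name);c=cam(f);c["fish"]=name=="wrist"
    cv2.imwrite(f"pics/{tag}.png",f["image"]);np.save(f"pics/{tag}.npy",c,allow_pickle=True);return f["image"],c
def load(tag): return np.load(f"pics/{tag}.npy",allow_pickle=True).item()
def crop(src,dst,u0,v0,w,h,k):
    im=cv2.imread(f"pics/{src}.png")[v0:v0+h,u0:u0+w]
    im=cv2.resize(im,None,fx=k,fy=k,interpolation=cv2.INTER_CUBIC)
    s=10
    for u in range((u0+s-1)//s*s,u0+w,s):
        x=(u-u0)*k;cv2.line(im,(x,0),(x,6 if u%20 else 12),(0,255,255),1)
        if u%20==0: cv2.putText(im,str(u),(x,22),0,.4,(0,255,255),1)
    for v in range((v0+s-1)//s*s,v0+h,s):
        y=(v-v0)*k;cv2.line(im,(0,y),(6 if v%20 else 12,y),(0,255,255),1)
        if v%20==0: cv2.putText(im,str(v),(14,y+4),0,.4,(0,255,255),1)
    cv2.imwrite(f"pics/{dst}.png",im)
E
python3 - <<'E'
from h import *
get("top","top1");get("scene","scene1")
crop("top1","c1",145,160,80,115,5)
crop("top1","c2",225,140,120,115,5)
crop("scene1","c3",160,140,175,150,4)
E
```

```text
(no output)
```

View pics/c1.png

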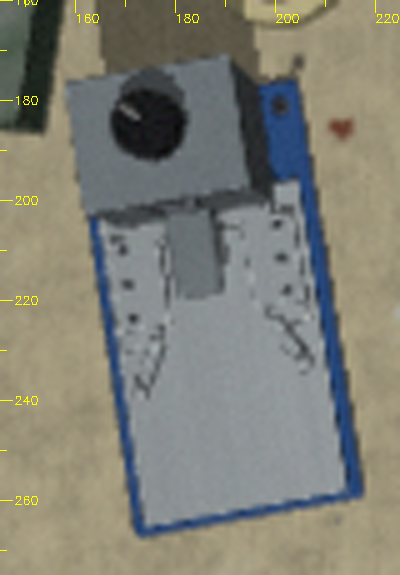

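View pics/c2.png

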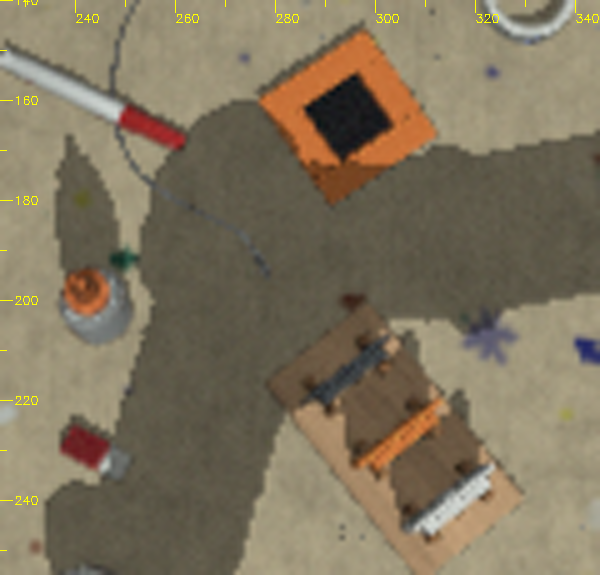

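View pics/c3.png

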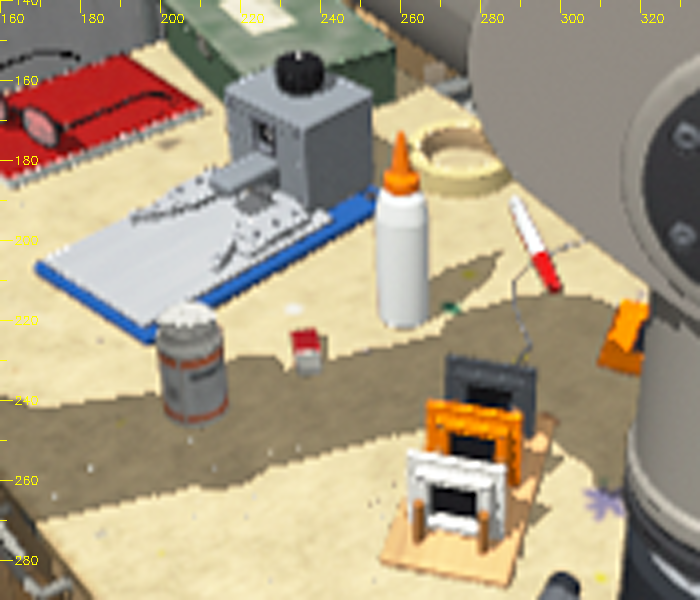

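Run:
```python
from h import *
T=load("top1");S=load("scene1")
pr=lambda n,a,b:print(n,*[np.round(q,4) for q in tri([(T,*a),(S,*b)])])
pr("pressNL",(172.7,266.6),(169.5,206.4))
pr("pressNR",(216.8,258.8),(197.5,225))
pr("knobtop",(174.8,184.6),(235,154.8))
pr("rack far right?",(329.3,238.4),(288,286.5))
# orange bezel top edge corners
pr("oL",(296,232.5),(267,240.3)); pr("oR",(312.5,220.3),(290,246))
for z in (.012,.018): print([np.round(onz(T,u,v,z)[:2],4) for u,v in [(172.7,266.6),(216.8,258.8),(204,176)]])
for p in [(298,200),(278.6,216.4),(329.4,238.4)]: print("rack",np.round(onz(T,*p,.01),4))
for p in [(296.3,232.7),(311.8,220.3)]: print("bez",np.round(onz(T,*p,.076),4))
```

```text
pressNL [0.3912 0.2075 0.0098] [[ 0.2 -0.3]
 [-0.4 -0. ]]
pressNR [0.4151 0.0657 0.0077] [[ 0.3 -0.5]
 [-0.6  0. ]]
knobtop [0.6366 0.1726 0.1371] [[ 0.1 -0.1]
 [-0.1  0. ]]
rack far right? [ 0.4761 -0.3011  0.0019] [[ 0.  -0. ]
 [-0.1  0. ]]
oL [ 0.4941 -0.1879  0.0741] [[ 0.1 -0.2]
 [-0.2  0. ]]
oR [ 0.5317 -0.2402  0.0694] [[ 0.1 -0.1]
 [-0.2  0. ]]
[array([0.3902, 0.2075]), array([0.4136, 0.066 ]), array([0.6852, 0.1099])]
[array([0.3905, 0.2059]), array([0.4138, 0.0651]), array([0.684 , 0.1088])]
rack [ 0.6029 -0.1995  0.01  ]
rack [ 0.5493 -0.135   0.01  ]
rack [ 0.4758 -0.3001  0.01  ]
bez [ 0.4929 -0.1883  0.076 ]
bez [ 0.5309 -0.237   0.076 ]
```

```bash
cat >> h.py <<'E'
def plan(xyz,jawyaw):
    """shift (cm, tool axes) and twist from present measured pose to TCP xyz and jaw yaw (mod pi)"""
    o=get_obs();M=R.from_rotvec(o["orientation"]).as_matrix()
    s=M.T@(np.array(xyz)-o["tcp_pos"])*100
    zy=np.arctan2(M[1,2],M[0,2]); d=(jawyaw-zy+np.pi/2)%np.pi-np.pi/2
    print("tcp",np.round(o["tcp_pos"],4),"jaw yaw",round(zy,4),"y axis",np.round(M[:,1],4),"x axis",np.round(M[:,0],3))
    print("shift cm",np.round(s,2),"twist",round(-d if M[2,1]<0 else d,4),"j7",np.round(o["joints"],2),"F",np.round(o["contact_force"],1),"w",round(o["grip_width"],4),"t",o["clock"])
E
python3 -c "
from h import *
plan([.512,-.215,.38],-.908)"
```

```text
tcp [ 0.2977 -0.6057  0.4043] jaw yaw -1.114 y axis [-4.e-04  7.e-04 -1.e+00] x axis [-0.897 -0.441  0.   ]
shift cm [-36.47   2.44 -25.61] twist -0.206 j7 [ 1.01  0.48  0.02  1.56 -0.01  1.11 -0.08] F [ 0.9 -0.1  0.4] w 0.0855 t 0.25
```

```bash
python3 -m jog '[[[-6,0,-4.3],-0.1,-1],[[-12,0,-8.5],-0.2,-1],[[-18,1,-12.8],-0.2,-1],[[-24,2,-17],-0.2,-1],[[-30,2.4,-21],-0.206,-1],[[-34,2.4,-24],-0.206,-1],[[-36.5,2.4,-25.6],-0.206,-1],[[-36.5,2.4,-25.6],-0.206,-1]]' 20
python3 - <<'E'
from h import *
plan([.512,-.215,.30],-.908)
get("wrist","w1");get("top","top2");get("scene","scene2")
crop("top2","c4",225,160,140,115,5)
E
```

```text
clock: 1.25
tcp_pos: [0.5146, -0.2098, 0.3808]
orientation: [-0.638, 1.835, -1.832]
contact_force: [-0.0, -0.8, 0.5]
grip_width: 0.0854
tcp [ 0.5146 -0.2098  0.3808] jaw yaw -0.8996 y axis [ 0.0012  0.0021 -1.    ] x axis [-0.783 -0.622 -0.002]
shift cm [0.55 8.08 0.25] twist 0.0084 j7 [ 0.44  0.32 -0.2   1.86  0.07  0.97 -0.69] F [-0.  -0.8  0.5] w 0.0854 t 1.25
```

View pics/w1.png

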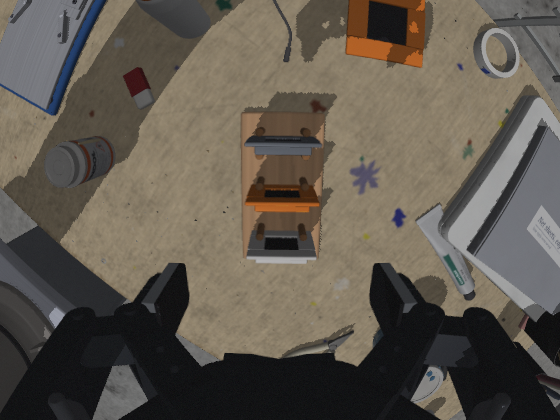

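View pics/scene2.png

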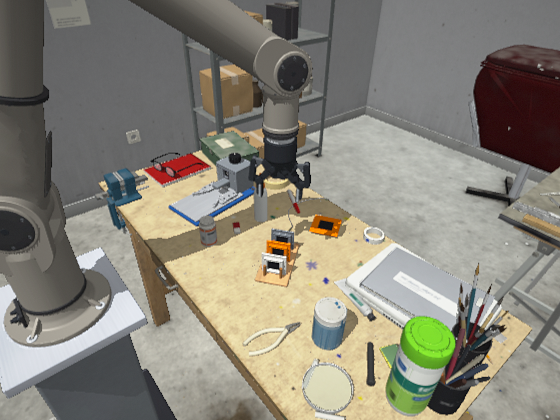

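Run:
```python
from h import *
crop("w1","c5",225,100,120,180,5)
W=load("w1");print(W["o"],proj(W,np.array([W["o"]-[0,0,.3]])))
```

```text
[ 0.57271025 -0.1656464   0.34963763] [[279.22703009 115.80266862]]
```

View pics/c5.png

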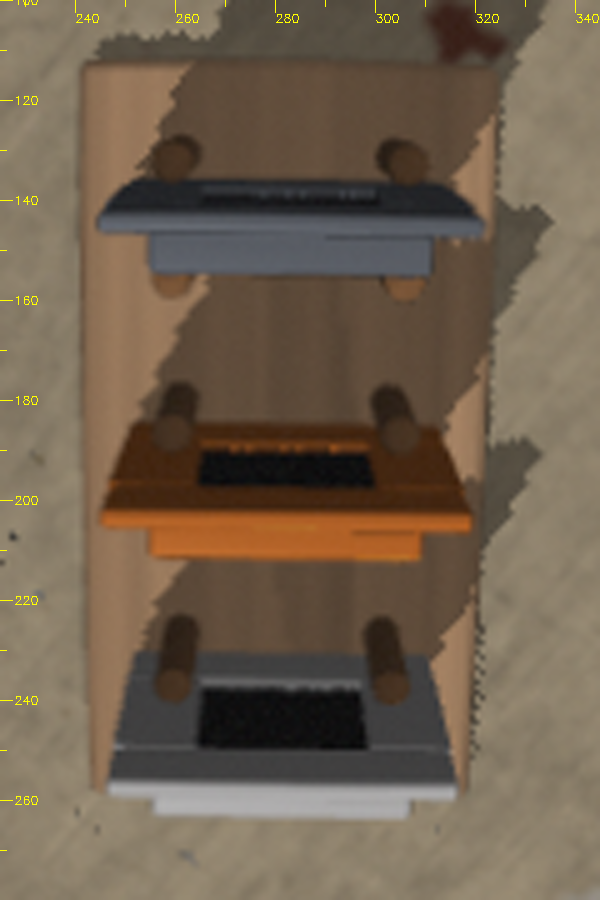

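View pics/c4.png

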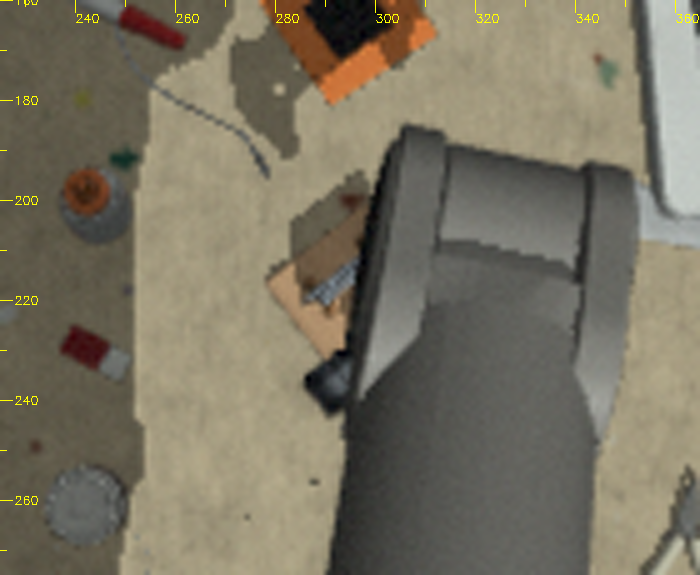

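Run:
```python
from h import *
W=load("w1")
for z in (.070,.076,.080):
    a=onz(W,245.4,204,z);b=onz(W,319.6,204.3,z)
    print(z,a.round(4),b.round(4),"w",np.linalg.norm(a-b).round(4),"mid",((a+b)/2).round(4),"yaw",np.arctan2(*(b-a)[[1,0]]).round(4))
a=onz(W,255,211.8,.072);b=onz(W,308.8,212.3,.068);print(np.linalg.norm(a-b),(a+b)/2)
c=[onz(W,u,v,.01) for u,v in [(241.3,112.5),(325,112.8),(243.3,258.5)]]
print(np.round(c,4))
T=load("top1");S=load("scene1")
```

```text
0.07 [ 0.493  -0.1903  0.07  ] [ 0.5341 -0.2425  0.07  ] w 0.0665 mid [ 0.5136 -0.2164  0.07  ] yaw -0.9037
0.076 [ 0.4947 -0.1897  0.076 ] [ 0.535  -0.2409  0.076 ] w 0.0651 mid [ 0.5148 -0.2153  0.076 ] yaw -0.9037
0.08 [ 0.4958 -0.1894  0.08  ] [ 0.5355 -0.2398  0.08  ] w 0.0641 mid [ 0.5157 -0.2146  0.08  ] yaw -0.9037
0.048709859098305164 [ 0.5075419 -0.2207078  0.07     ]
[[ 0.5514 -0.1325  0.01  ]
 [ 0.6052 -0.2004  0.01  ]
 [ 0.4219 -0.2325  0.01  ]]
```

Run:
```python
from h import *
plan([.514,-.2148,.229],-.904)
crop("scene2","c6",230,150,110,150,5)
S=load("scene2");o=get_obs();M=R.from_rotvec(o["orientation"]).as_matrix()
for L in (.160,.173): print(L,[proj(S,o["tcp_pos"]+M@[0,L,s*.0425]).round(1) for s in(-1,1)])
```

```text
tcp [ 0.5122 -0.2155  0.3806] jaw yaw -0.9079 y axis [-5.e-04 -5.e-04 -1.e+00] x axis [-0.788 -0.615  0.001]
shift cm [-0.19 15.16  0.05] twist -0.0039 j7 [ 0.45  0.32 -0.19  1.86  0.07  0.97 -0.69] F [-1.6 -0.4 -0.1] w 0.0856 t 1.4
0.16 [array([262.6, 195.4]), array([296.3, 200.2])]
0.173 [array([262.7, 199.8]), array([296. , 204.5])]
```

View pics/c6.png

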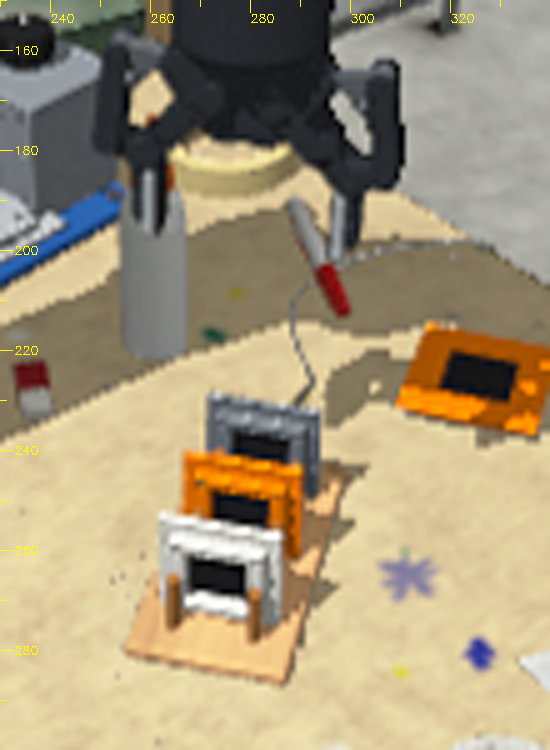

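```bash
python3 -m jog '[[[-0.2,5,0],0,-1],[[-0.2,10,0],0,-1],[[-0.2,13,0],0,-1],[[-0.2,15.2,0],0,-1],[[-0.2,15.2,0],0,-1],[[-0.2,15.2,0],0,-1]]' 20
python3 - <<'E'
from h import *
get("wrist","w2");get("scene","scene3")
crop("scene3","c7",230,150,110,150,5)
plan([.514,-.2148,.229],-.904)
E
```

```text
clock: 2.15
tcp_pos: [0.5139, -0.2152, 0.2296]
orientation: [-0.631, 1.839, -1.842]
contact_force: [0.2, -0.3, 0.1]
grip_width: 0.0855
tcp [ 0.5143 -0.2147  0.23  ] jaw yaw -0.9091 y axis [ 0.0019 -0.001  -1.    ] x axis [-0.789 -0.614 -0.001]
shift cm [ 0.03  0.09 -0.01] twist -0.0051 j7 [ 0.42  0.52 -0.17  1.97  0.14  0.67 -0.75] F [ 0.2 -0.4 -0.6] w 0.0853 t 2.25
```

View pics/w2.png

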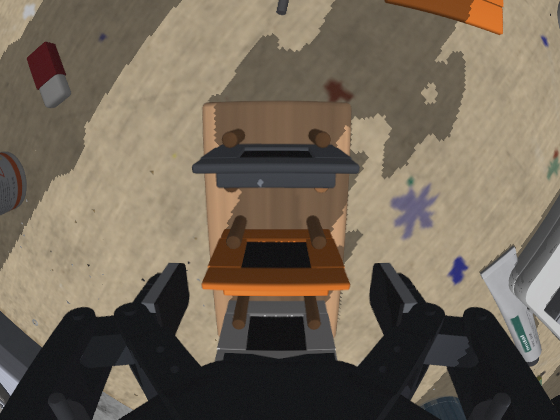

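View pics/c7.png

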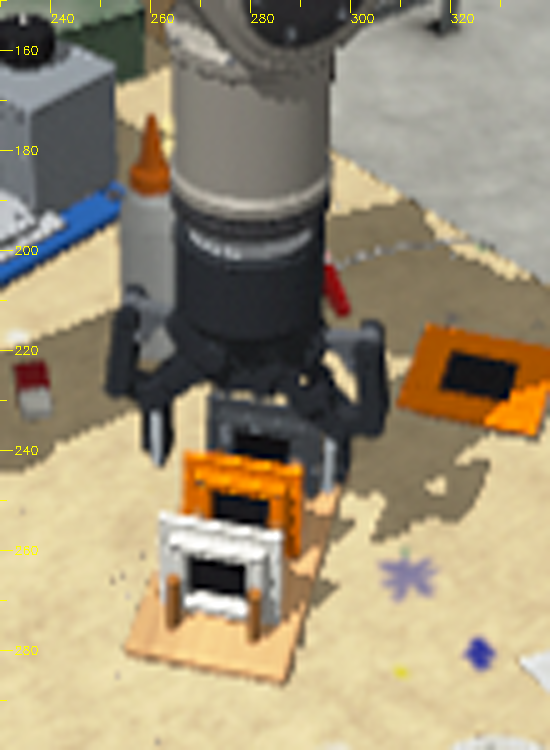

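Run:
```python
from h import *
W=load("w2");o=get_obs();M=R.from_rotvec(o["orientation"]).as_matrix()
a=onz(W,203.3,288,.076);b=onz(W,348.8,288,.076)
print(np.linalg.norm(a-b),((a+b)/2).round(4),"tool frame mm",((((a+b)/2)-o["tcp_pos"])@M*1000).round(1))
W1=load("w1");print(tri([(W,203.3,288),(W1,245.4,204)])[0],tri([(W,348.8,288),(W1,319.6,204.3)])[0])
for L in(.15,.16):print([proj(W,o["tcp_pos"]+M@[x,L,-.0425]).round() for x in(-.011,.011)])
```

```text
0.06403441713358568 [ 0.5144 -0.2153  0.076 ] tool frame mm [  0.4 154.    0.3]
[ 0.49471947 -0.18990566  0.07598426] [ 0.53469277 -0.24044057  0.0767208 ]
[array([174., 268.]), array([181., 311.])]
[array([181., 258.]), array([186., 300.])]
```

```bash
python3 -m jog '[[[0,0,0],0,1],[[0,0,0],0,1],[[0,0,0],0,1],[[0,0,0],0,1],[[0,0,0],0,1]]' 30; python3 -m jog '[[[0,-1,0],0,1],[[0,-3,0],0,1],[[0,-6,0],0,1],[[0,-10,0],0,1],[[0,-14,0],0,1],[[0,-14,0],0,1]]'
python3 - <<'E'
from h import *
get("wrist","w3");get("scene","scene4")
crop("scene4","c8",230,150,110,150,5)
plan([.42,.13,.37],-1.408)
E
```

```text
clock: 2.88
tcp_pos: [0.5146, -0.2138, 0.23]
orientation: [-0.631, 1.838, -1.84]
contact_force: [-0.2, 1.2, 5.7]
grip_width: 0.0643
clock: 3.62
tcp_pos: [0.5149, -0.2141, 0.3728]
orientation: [-0.627, 1.833, -1.842]
contact_force: [0.2, -0.5, -1.2]
grip_width: 0.0644
tcp [ 0.5137 -0.2138  0.3692] jaw yaw -0.908 y axis [ 6.e-04 -4.e-04 -1.e+00] x axis [-0.788 -0.615 -0.   ]
shift cm [-13.77  -0.1  -32.86] twist 0.5 j7 [ 0.44  0.33 -0.2   1.87  0.08  0.95 -0.7 ] F [-0.3 -0.2 -0.6] w 0.0647 t 3.725
```

View pics/w3.png

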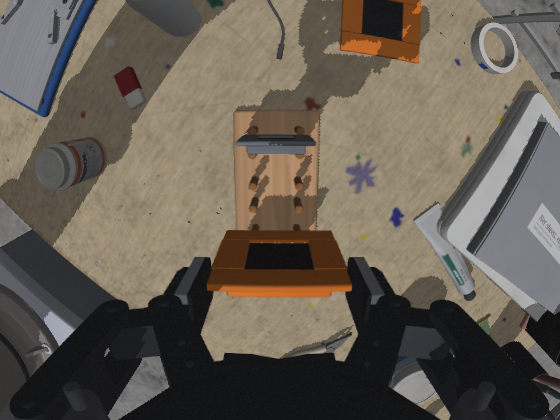

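View pics/c8.png

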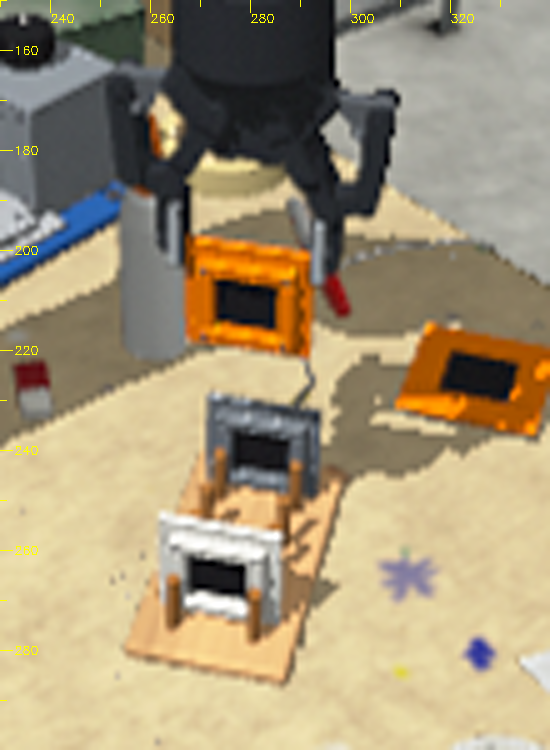

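```bash
python3 -m jog '[[[-2,-1,-5],0.1,1],[[-4,-1,-10],0.2,1],[[-6,-1,-15],0.3,1],[[-8.5,-1,-20],0.4,1],[[-11,-1,-25.5],0.5,1],[[-13,-1,-30.5],0.5,1],[[-13.7,-0.5,-33],0.5,1],[[-13.7,-0.1,-33.5],0.5,1],[[-13.7,-0.1,-33.5],0.5,1]]'
python3 - <<'E'
from h import *
get("wrist","w4");get("top","top3")
plan([.4214,.1375,.30],-1.408)
E
```

```text
clock: 4.85
tcp_pos: [0.4156, 0.1336, 0.3687]
orientation: [-0.176, 2.137, -2.139]
contact_force: [-0.4, 0.4, 0.4]
grip_width: 0.0646
tcp [0.4162 0.1332 0.3693] jaw yaw -1.4102 y axis [-8.e-04 -7.e-04 -1.e+00] x axis [-0.987 -0.16   0.001]
shift cm [-0.59  6.93 -0.35] twist -0.0022 j7 [-0.1   0.15 -0.38  2.11  0.07  0.89 -1.93] F [-0.1  0.8 -1.2] w 0.0642 t 4.95
```

View pics/w4.png

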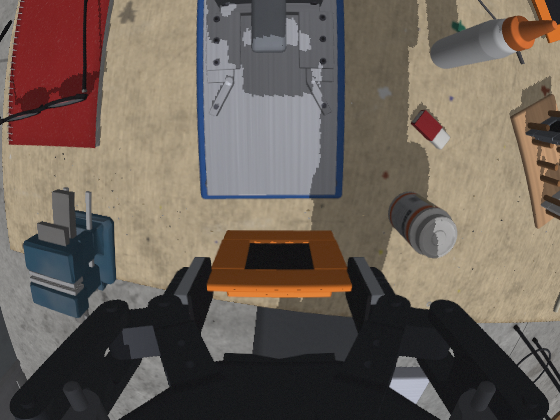

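Run:
```python
from h import *
crop("w4","c9",190,0,170,205,4)
```

```text
(no output)
```

View pics/c9.png

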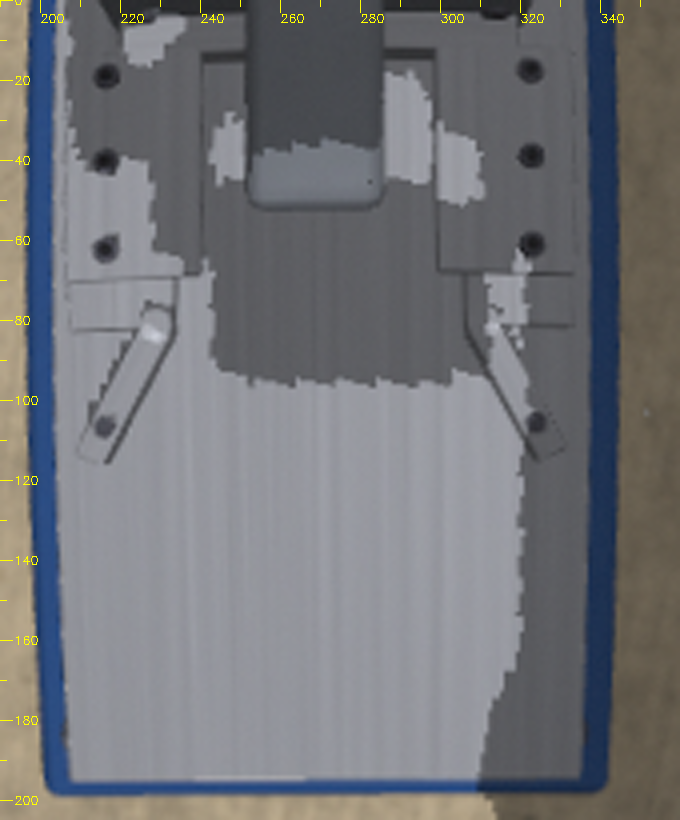

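Run:
```python
from h import *
W=load("w4");T=load("top1")
P=[(-20,34.5,28,233.6,82),(-20,-34.5,28,306.4,81.5),(-52,51.5,28,217,115.5),(-52,-51.5,28,324,115),(-8,27.5,28,240.5,67.5),(-8,-27.5,28,299.3,67.5)]
P=np.array(P)
def f(p,Q=P,c=W):
    r=R.from_euler('z',p[2]).as_matrix(); X=Q[:,:3]/1000@r.T+[p[0],p[1],0]
    return (proj(c,X)-Q[:,3:]).ravel()
s=least_squares(f,[.54,.157,.163]);print("wrist fit",s.x.round(4),s.fun.round(1).reshape(-1,2).tolist())
ax=np.array([np.cos(s.x[2]),np.sin(s.x[2])])
print("LP",(s.x[:2]-.09*ax).round(4),"knob",(s.x[:2]+.102*ax).round(4))
for u,v in [(201.5,198),(338,197.5)]:
    q=onz(W,u,v,.012)[:2]-s.x[:2];r=R.from_euler('z',-s.x[2]).as_matrix()[:2,:2];print("base corner local mm",(r@q*1000).round(1))
```

```text
wrist fit [0.5388 0.1605 0.1622] [[-0.4, -0.7], [0.6, -0.7], [-1.1, -0.3], [0.7, -0.3], [0.1, 1.2], [0.2, 0.8]]
LP [0.4499 0.1459] knob [0.6394 0.1769]
base corner local mm [-137.6   73.2]
base corner local mm [-137.2  -70.1]
```

```bash
python3 -c "
from h import *
plan([.4223,.1414,.244],-1.4086)"
```

```text
tcp [0.4162 0.1332 0.3693] jaw yaw -1.4102 y axis [-8.e-04 -7.e-04 -1.e+00] x axis [-0.987 -0.16   0.001]
shift cm [-0.74 12.53 -0.72] twist -0.0016 j7 [-0.1   0.15 -0.38  2.11  0.07  0.89 -1.93] F [-0.1  0.8 -1.2] w 0.0642 t 4.95
```

```bash
python3 -m jog '[[[-0.4,4,-0.4],0,1],[[-0.7,8,-0.7],0,1],[[-0.7,11.5,-0.7],0,1],[[-0.7,12.5,-0.7],0,1],[[-0.7,12.5,-0.7],0,1],[[-0.7,12.5,-0.7],0,1]]'
python3 -m jog '[[[0,0.2,0],0,1],[[0,0.4,0],0,1],[[0,0.4,0],0,1]]' 20
python3 - <<'E'
from h import *
get("wrist","w5");get("scene","scene5")
crop("scene5","c10",155,140,120,110,6)
plan([.4223,.1414,.244],-1.4086)
E
```

```text
clock: 5.7
tcp_pos: [0.4224, 0.1426, 0.2459]
orientation: [-0.171, 2.136, -2.135]
contact_force: [-0.5, 0.3, 0.1]
grip_width: 0.0642
clock: 6.08
tcp_pos: [0.4216, 0.1426, 0.2408]
orientation: [-0.174, 2.136, -2.137]
contact_force: [0.6, -0.0, -0.1]
grip_width: 0.0647
tcp [0.4216 0.1426 0.2408] jaw yaw -1.408 y axis [ 1.e-04 -0.e+00 -1.e+00] x axis [-0.987 -0.162 -0.   ]
shift cm [-0.05 -0.32  0.13] twist 0.0006 j7 [-0.17  0.38 -0.34  2.2   0.22  0.59 -2.09] F [ 0.2 -0.1 -0.7] w 0.0645 t 6.175
```

View pics/w5.png

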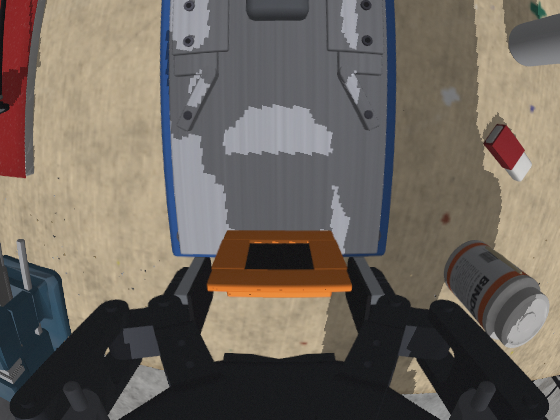

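View pics/c10.png

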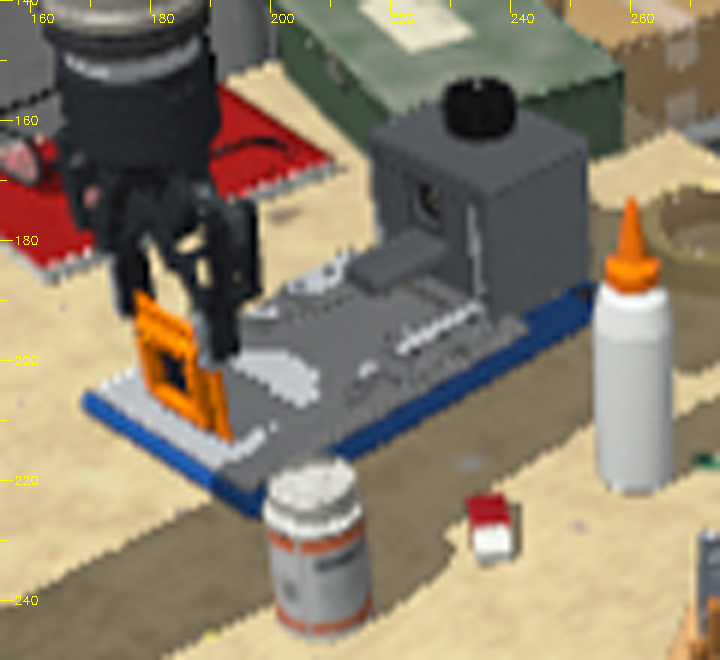

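```bash
python3 -m jog '[[[0,0.2,0],0,1],[[0,0.3,0],0,1],[[0,0.3,0],0,1]]'; python3 -m jog '[[[0,0.1,0],0,1],[[0,0.1,0],0,1]]';  python3 -m jog '[[[0,0.1,0],0,1],[[0,0.1,0],0,1]]'
```

```text
clock: 6.55
tcp_pos: [0.422, 0.1427, 0.238]
orientation: [-0.173, 2.136, -2.136]
contact_force: [0.1, -0.5, 4.7]
grip_width: 0.0645
clock: 6.8
tcp_pos: [0.4227, 0.1429, 0.2379]
orientation: [-0.171, 2.136, -2.135]
contact_force: [-0.5, -0.9, 13.6]
grip_width: 0.0644
clock: 7.05
tcp_pos: [0.4234, 0.143, 0.2378]
orientation: [-0.168, 2.135, -2.134]
contact_force: [-0.1, -2.4, 22.6]
grip_width: 0.0645
```

```bash
python3 -m jog '[[[-0.3,-0.1,0],0,1],[[-0.6,-0.1,0],0,1],[[-0.9,-0.05,0],0,1],[[-1.2,0,0],0,1],[[-1.2,0,0],0,1]]'
python3 - <<'E'
from h import *
get("wrist","w6");get("scene","scene6")
crop("scene6","c11",155,140,120,110,6)
E
```

```text
clock: 7.68
tcp_pos: [0.434, 0.1448, 0.2364]
orientation: [-0.173, 2.136, -2.136]
contact_force: [-1.7, -1.6, 10.3]
grip_width: 0.0638
```

View pics/w6.png

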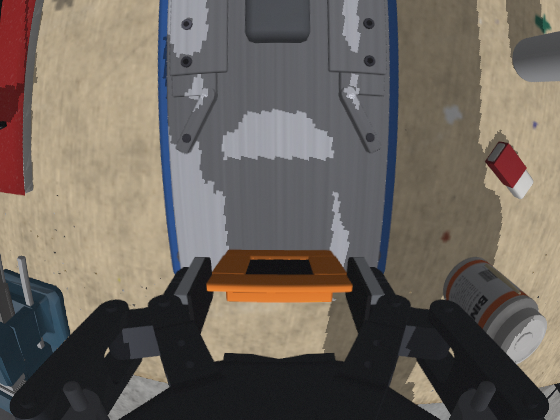

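View pics/c11.png

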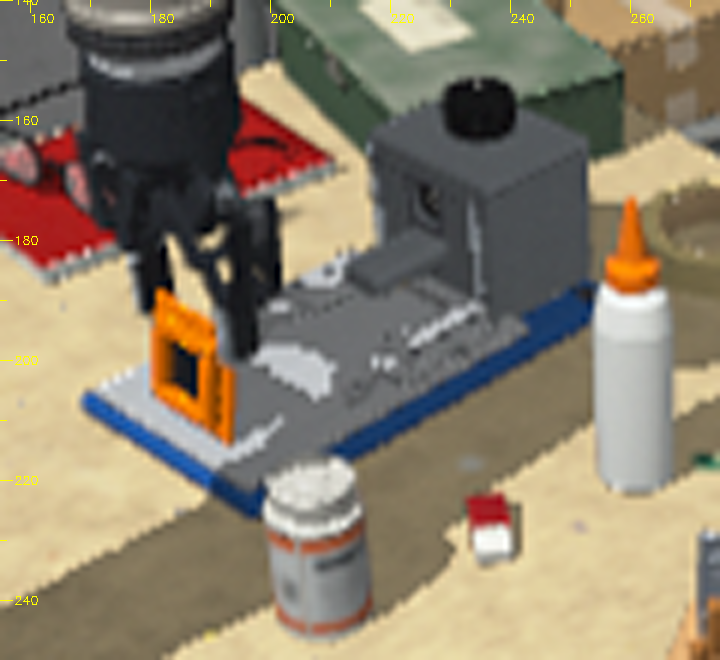

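```bash
python3 -m jog '[[[-0.6,0.15,0],0,1],[[-1.15,0.3,0],0,1],[[-1.7,0.6,0],0,1],[[-2.2,0.85,0],0,1],[[-2.7,1.2,0],0,1],[[-3.15,1.6,0],0,1],[[-3.55,2.0,0],0,1],[[-3.55,2.0,0],0,1]]'
python3 - <<'E'
from h import *
get("wrist","w7");get("scene","scene7")
crop("scene7","c12",155,140,120,110,6)
E
```

```text
clock: 8.78
tcp_pos: [0.4697, 0.1505, 0.2163]
orientation: [-0.171, 2.136, -2.135]
contact_force: [1.7, -1.1, 7.2]
grip_width: 0.0646
```

View pics/w7.png

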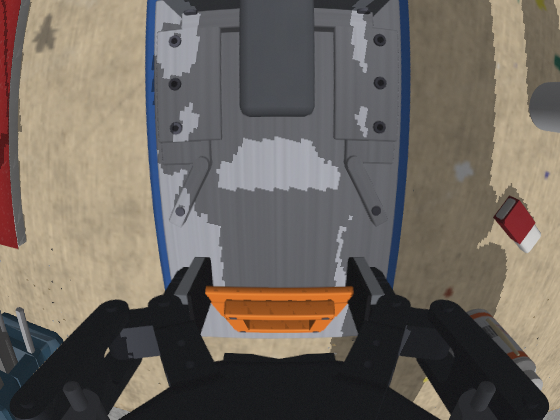

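View pics/c12.png

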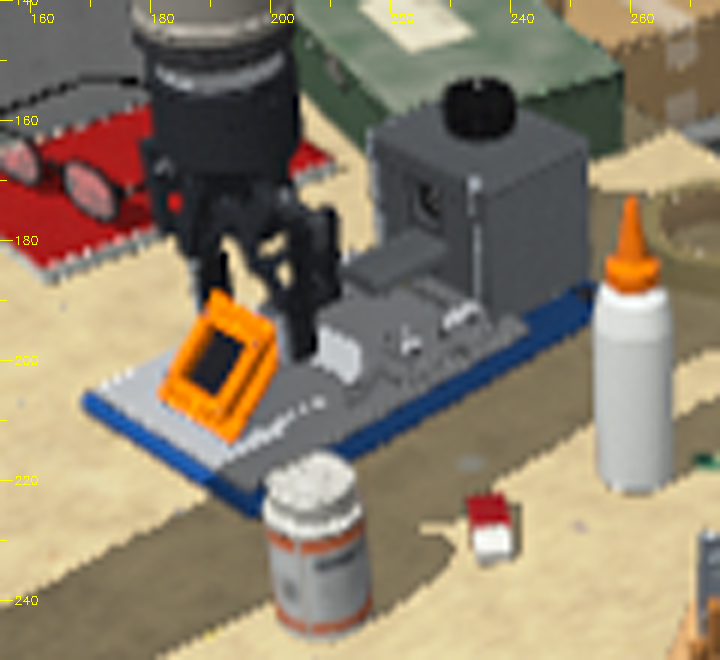

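```bash
python3 -m jog '[[[-0.35,0.45,0],0,1],[[-0.65,0.9,0],0,1],[[-0.9,1.4,0],0,1],[[-0.9,1.4,0],0,1],[[-0.9,1.4,0],0,0.2],[[-0.9,1.4,0],0,-0.4],[[-0.9,1.4,0],0,-0.6],[[-0.9,1.4,0],0,-0.6]]'
python3 - <<'E'
from h import *
get("wrist","w8");get("scene","scene8")
crop("scene8","c13",155,140,120,110,6)
E
```

```text
clock: 9.88
tcp_pos: [0.4768, 0.1516, 0.2013]
orientation: [-0.176, 2.137, -2.137]
contact_force: [-0.5, 0.6, 0.6]
grip_width: 0.068
```

View pics/w8.png

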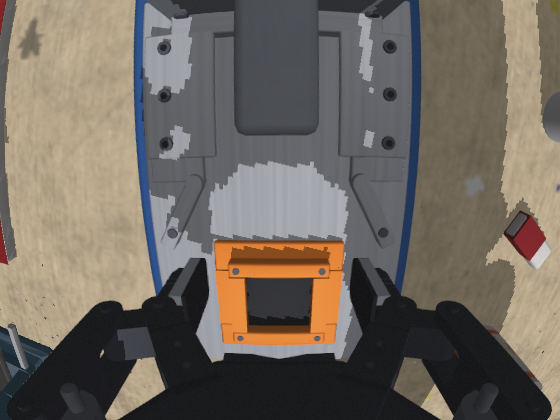

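View pics/c13.png

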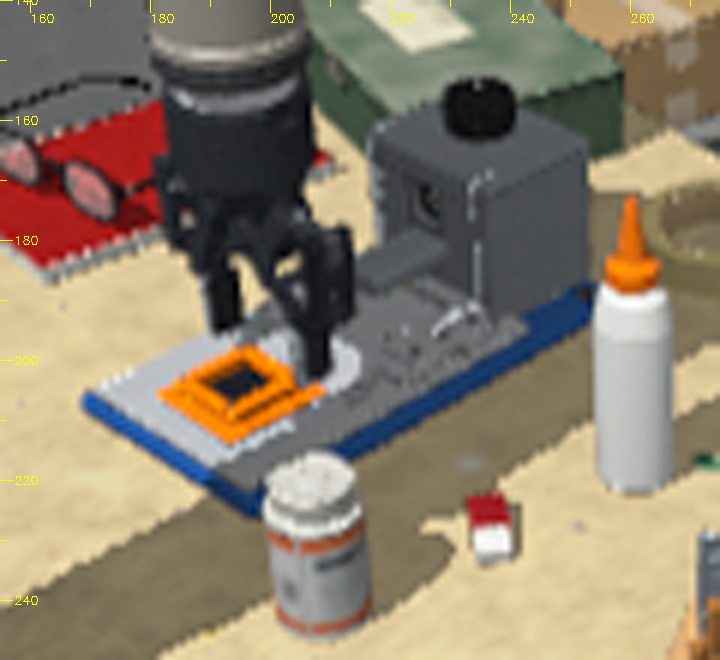

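Run:
```python
from h import *
W=load("w8");LP=np.array([.4499,.1459]);r=R.from_euler('z',-.1622).as_matrix()[:2,:2]
for u,v in [(216,241),(343.5,240.5),(221,344),(336.5,344)]: print((r@(onz(W,u,v,.022)[:2]-LP)*1000).round(1))
c=LP+r.T@[.000,.001]
plan([c[0],c[1],.186],-1.4086)
```

```text
[40.3 31.1]
[ 40.6 -32.3]
[-26.   33.9]
[-25.9 -34.1]
tcp [0.477  0.1516 0.2014] jaw yaw -1.4079 y axis [-1.e-03 -4.e-04 -1.e+00] x axis [-0.987 -0.162  0.001]
shift cm [2.76 1.54 0.03] twist 0.0007 j7 [-0.19  0.51 -0.3   2.1   0.27  0.57 -2.09] F [ 0.8  0.3 -0.6] w 0.0682 t 9.975
```

```bash
python3 -m jog '[[[0,-2.5,0],0,-0.8],[[1,-6,0],0,0.53],[[4,-6,0],0,0.53],[[7.3,-6,0],0,0.53],[[7.3,-6,0],0,0.53],[[7.3,-6,0],0,0.53]]'
python3 - <<'E'
from h import *
LP=np.array([.4499,.1459]);r=R.from_euler('z',-.1622).as_matrix()[:2,:2]
o=get_obs();print((r@(o["tcp_pos"][:2]-LP)*1000).round(1))
get("wrist","w9")
c=LP+r.T@[-.044,0]
plan([c[0],c[1],.196],-1.4086)
E
```

```text
clock: 10.72
tcp_pos: [0.4058, 0.1401, 0.2619]
orientation: [-0.173, 2.136, -2.136]
contact_force: [-0.0, -0.3, -0.2]
grip_width: 0.0201
[-44.4   1.4]
tcp [0.4061 0.1402 0.2618] jaw yaw -1.4082 y axis [ 8.e-04  5.e-04 -1.e+00] x axis [-0.987 -0.162 -0.001]
shift cm [-0.01  6.58  0.14] twist 0.0004 j7 [-0.16  0.32 -0.37  2.22  0.19  0.63 -2.07] F [-0.5 -0.9  0.2] w 0.02 t 10.775
```

View pics/w9.png

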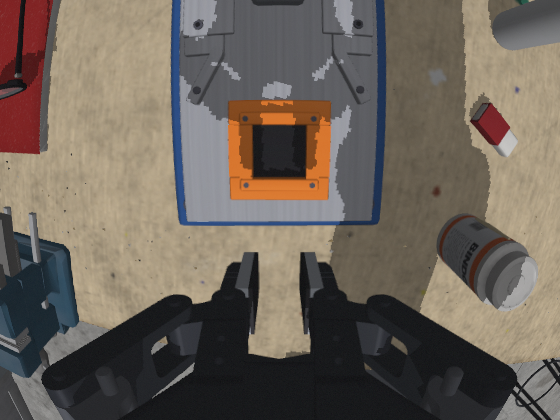

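```bash
python3 -m jog '[[[0.1,3,0],0,0.53],[[0.1,5.5,0],0,0.53],[[0.1,6.4,0],0,0.53],[[0.1,6.4,0],0,0.53],[[0.1,6.4,0],0,0.53]]'; python3 -m jog '[[[0,0.2,0],0,0.53],[[0,0.3,0],0,0.53],[[0,0.3,0],0,0.53]]'
python3 - <<'E'
from h import *
LP=np.array([.4499,.1459]);r=R.from_euler('z',-.1622).as_matrix()[:2,:2]
o=get_obs();print((r@(o["tcp_pos"][:2]-LP)*1000).round(1))
get("wrist","w10");get("scene","scene10")
crop("scene10","c14",155,140,120,110,6)
E
```

```text
clock: 11.4
tcp_pos: [0.4049, 0.14, 0.1983]
orientation: [-0.173, 2.137, -2.136]
contact_force: [0.4, -0.0, 0.4]
grip_width: 0.02
clock: 11.78
tcp_pos: [0.4044, 0.1397, 0.1948]
orientation: [-0.174, 2.136, -2.136]
contact_force: [0.1, -0.9, -0.6]
grip_width: 0.0202
[-45.9   1.3]
```

View pics/w10.png

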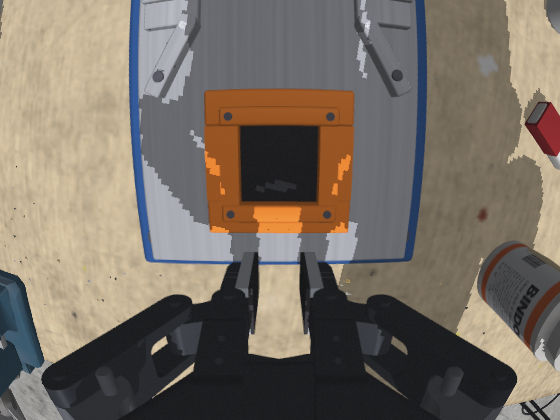

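View pics/c14.png

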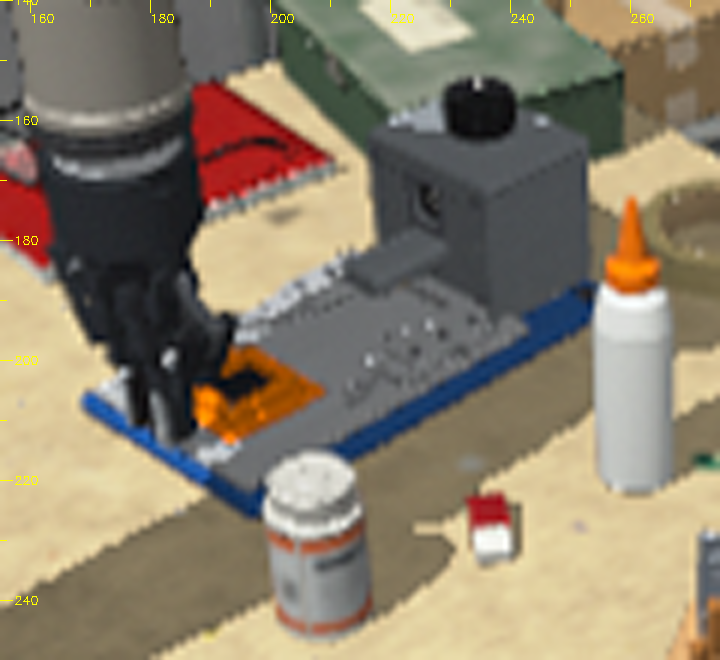

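```bash
python3 -m jog '[[[-0.5,0.1,0.1],0,0.53],[[-0.5,0.15,0.1],0,0.53]]'; python3 -m jog '[[[0,0.1,0],0,0.53],[[0,0.1,0],0,0.53]]'; python3 -m jog '[[[0,0.1,0],0,0.53],[[0,0.1,0],0,0.53]]'
```

```text
clock: 12.12
tcp_pos: [0.41, 0.1396, 0.1932]
orientation: [-0.173, 2.137, -2.136]
contact_force: [1.2, -0.0, -0.1]
grip_width: 0.0203
clock: 12.38
tcp_pos: [0.4093, 0.1396, 0.1921]
orientation: [-0.175, 2.137, -2.137]
contact_force: [-0.7, 0.3, 0.7]
grip_width: 0.0198
clock: 12.62
tcp_pos: [0.4094, 0.1396, 0.1916]
orientation: [-0.174, 2.136, -2.137]
contact_force: [-2.2, -0.9, 7.8]
grip_width: 0.0199
```

```bash
python3 -m jog '[[[-0.5,-0.13,0],0,0.53],[[-1.2,-0.13,0],0,0.53],[[-2,-0.13,0],0,0.53],[[-3,-0.13,0],0,0.53],[[-4,-0.13,0],0,0.53],[[-5,-0.13,0],0,0.53],[[-5,-0.13,0],0,0.53]]'
python3 - <<'E'
from h import *
LP=np.array([.4499,.1459]);r=R.from_euler('z',-.1622).as_matrix()[:2,:2]
o=get_obs();print((r@(o["tcp_pos"][:2]-LP)*1000).round(1))
get("wrist","w11")
E
```

```text
clock: 13.5
tcp_pos: [0.4597, 0.1479, 0.1925]
orientation: [-0.173, 2.137, -2.136]
contact_force: [0.5, -0.3, -0.1]
grip_width: 0.0202
[10.   0.3]
```

View pics/w11.png

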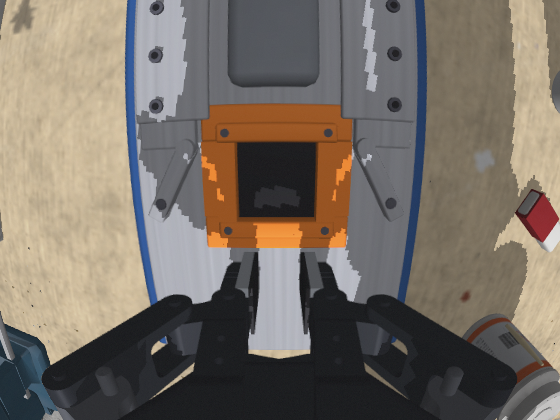

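```bash
python3 -m jog '[[[-0.8,0,0],0,0.53],[[-1.6,0,0],0,0.53],[[-2.4,0,0],0,0.53],[[-3.2,0,0],0,0.53],[[-4,0,0],0,0.53],[[-4.3,0,0],0,0.53],[[-4.3,0,0],0,0.53]]'
python3 - <<'E'
from h import *
LP=np.array([.4499,.1459]);r=R.from_euler('z',-.1622).as_matrix()[:2,:2]
o=get_obs();print((r@(o["tcp_pos"][:2]-LP)*1000).round(1))
get("wrist","w12")
E
```

```text
clock: 14.42
tcp_pos: [0.5014, 0.1546, 0.1925]
orientation: [-0.174, 2.137, -2.137]
contact_force: [-0.7, 0.2, -0.6]
grip_width: 0.0204
[52.2  0.3]
```

View pics/w12.png

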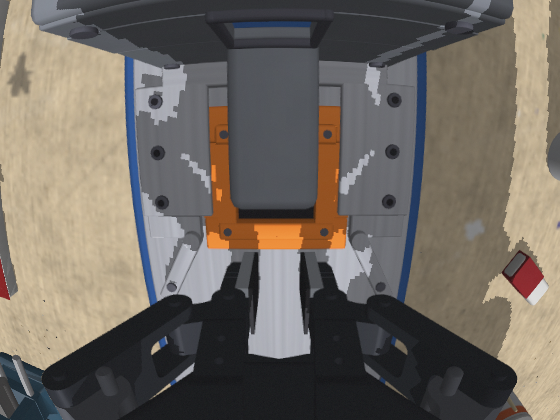

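```bash
python3 -m jog '[[[-0.3,0,0],0,0.53],[[-0.6,0,0],0,0.53],[[-0.7,0,0],0,0.53],[[-0.7,0,0],0,0.53]]';python3 -m jog '[[[-0.15,0,0],0,0.53],[[-0.15,0,0],0,0.53]]';python3 -m jog '[[[-0.15,0,0],0,0.53],[[-0.15,0,0],0,0.53]]'
```

```text
clock: 14.98
tcp_pos: [0.5083, 0.1558, 0.1925]
orientation: [-0.174, 2.137, -2.136]
contact_force: [0.0, 0.4, 0.3]
grip_width: 0.0203
clock: 15.22
tcp_pos: [0.5097, 0.156, 0.1925]
orientation: [-0.174, 2.137, -2.136]
contact_force: [0.2, -0.1, 0.4]
grip_width: 0.0196
clock: 15.48
tcp_pos: [0.5108, 0.1561, 0.1924]
orientation: [-0.175, 2.137, -2.137]
contact_force: [-1.6, -0.1, 1.8]
grip_width: 0.02
```

Run:
```python
from h import *
LP=np.array([.4499,.1459]);r=R.from_euler('z',-.1622).as_matrix()[:2,:2]
o=get_obs();print((r@(o["tcp_pos"][:2]-LP)*1000).round(1))
get("wrist","w13");crop("w13","c15",180,0,200,260,3)
```

```text
[61.7  0.3]
```

View pics/c15.png

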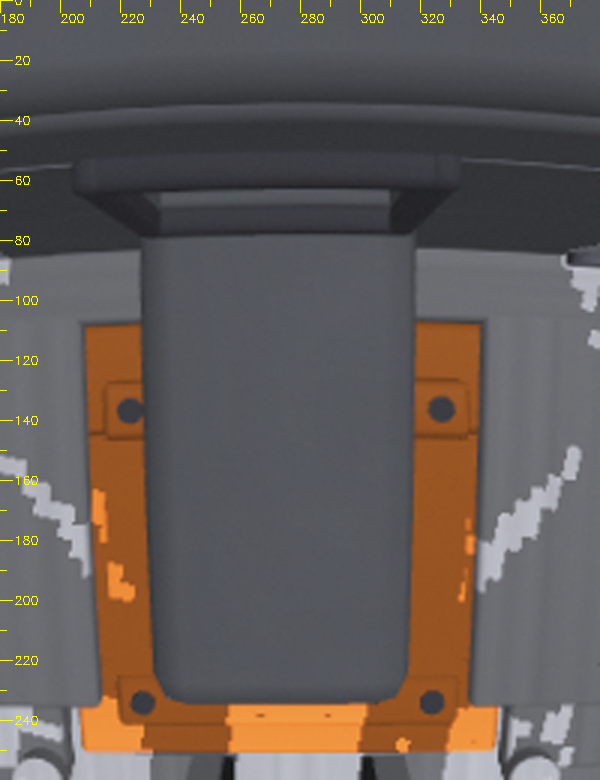

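```bash
python3 -m jog '[[[-0.1,0,0],0,0.53],[[-0.1,0,0],0,0.53]]';python3 -m jog '[[[-0.1,0,0],0,0.53],[[-0.1,0,0],0,0.53]]'
```

```text
clock: 15.78
tcp_pos: [0.5112, 0.1562, 0.1922]
orientation: [-0.177, 2.137, -2.139]
contact_force: [-5.6, -1.1, 3.6]
grip_width: 0.0198
clock: 16.02
tcp_pos: [0.5115, 0.1564, 0.1921]
orientation: [-0.179, 2.137, -2.14]
contact_force: [-6.8, -1.1, 4.7]
grip_width: 0.0199
```

```bash
python3 -m jog '[[[-0.1,0,0],0,0.53],[[-0.1,0,0],0,0.53],[[-0.1,0,0],0,0.53]]'; python3 -m jog '[[[1,0,0],0,0.53],[[2.5,-2,0],-0.18,0.53],[[4,-6,0],-0.36,0.53],[[6,-10,0],-0.54,0.53],[[8,-13,0],-0.72,0.53],[[9,-13,0],-0.9,0.53],[[9,-13,0],-1.08,0.53],[[9,-13,0],-1.26,0.53],[[9,-13,0],-1.44,0.53],[[9,-13,0],-1.57,0.53]]'
python3 - <<'E'
from h import *
plan([.639,.177,.33],0)
get("wrist","w14");get("top","top14")
crop("top14","c16",145,160,80,115,5)
E
```

```text
clock: 16.4
tcp_pos: [0.5118, 0.1565, 0.192]
orientation: [-0.181, 2.137, -2.141]
contact_force: [-8.7, -2.3, 7.1]
grip_width: 0.0199
clock: 17.65
tcp_pos: [0.4255, 0.1422, 0.3228]
orientation: [-1.282, 1.084, -1.086]
contact_force: [0.7, 0.1, -0.4]
grip_width: 0.0199
tcp [0.4255 0.1422 0.3228] jaw yaw 0.1666 y axis [ 1.9e-03  7.0e-04 -1.0e+00] x axis [ 0.166 -0.986 -0.   ]
shift cm [ 0.11 -0.68 21.63] twist 0.1666 j7 [ 0.22  0.31 -0.78  2.12  0.29  0.82 -0.57] F [ 0.7  0.1 -0.4] w 0.0199 t 17.65
```

View pics/w14.png

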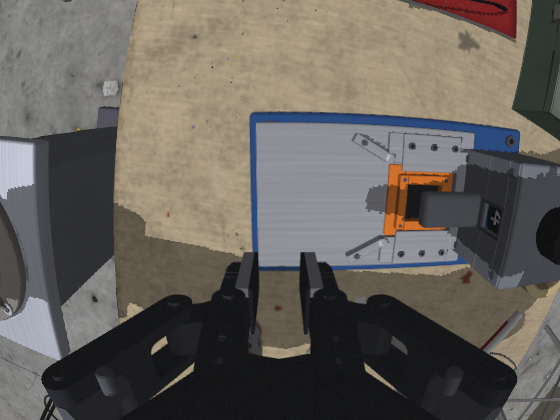

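View pics/c16.png

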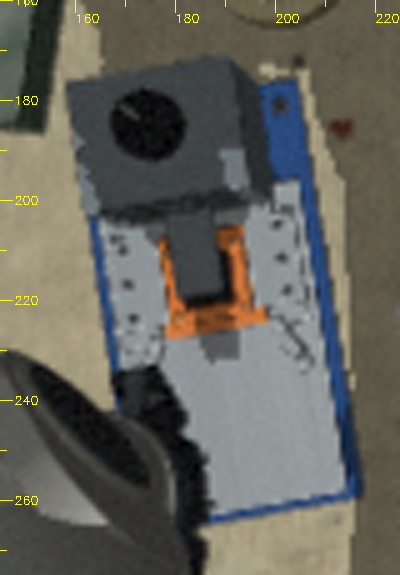

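Run:
```python
from h import *
im=cv2.imread("pics/w14.png")[190:250,460:560]
im=cv2.resize(cv2.rotate(im,cv2.ROTATE_90_COUNTERCLOCKWISE),None,fx=6,fy=6,interpolation=cv2.INTER_CUBIC);cv2.imwrite("pics/c17.png",im)
```

```text
(no output)
```

View pics/c17.png

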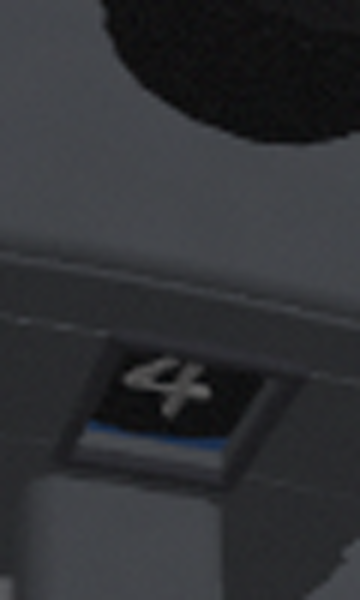

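```bash
python3 -m jog '[[[0,-2,2],-0.18,0.3],[[0,-3.7,6],-0.36,0],[[0,-3.7,11],-0.54,-0.4],[[0,-3.7,16],-0.72,-0.4],[[0,-3.7,20],-0.9,-0.4],[[0.1,-3.7,21.6],-1.08,-0.4],[[0.1,-3.7,21.6],-1.26,-0.4],[[0.1,-3.7,21.6],-1.44,-0.4],[[0.1,-3.7,21.6],-1.57,-0.4],[[0.1,-3.7,21.6],-1.57,-0.4]]'
python3 - <<'E'
from h import *
plan([.639,.177,.285],0)
get("wrist","w15");get("top","top15")
E
```

```text
clock: 19.0
tcp_pos: [0.6387, 0.1759, 0.3591]
orientation: [-1.567, -0.124, 0.124]
contact_force: [-0.4, -0.3, -0.7]
grip_width: 0.0601
tcp [0.6387 0.1759 0.3591] jaw yaw 1.7283 y axis [-1.e-04  4.e-04 -1.e+00] x axis [ 0.988  0.157 -0.   ]
shift cm [0.04 7.41 0.1 ] twist -1.4133 j7 [ 0.29  0.71 -1.    1.58  0.62  1.2   0.89] F [-0.4 -0.3 -0.7] w 0.0601 t 19.0
```

View pics/w15.png

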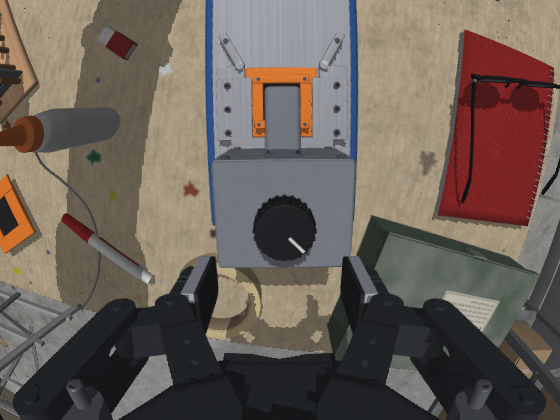

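Run:
```python
from h import *
crop("w15","c18",240,180,90,90,7)
W=load("w15");T=load("top1")
print(onz(W,284.5,229,.134), onz(T,174.8,184.6,.134))
print(tri([(W,284.5,229),(T,174.8,184.6)]))
```

```text
[0.63676619 0.17785161 0.134     ] [0.63673241 0.17362855 0.134     ]
(array([0.63967132, 0.17767684, 0.12272125]), [array([-1.2, -1.8]), array([-0.4, -0.3])])
```

View pics/c18.png

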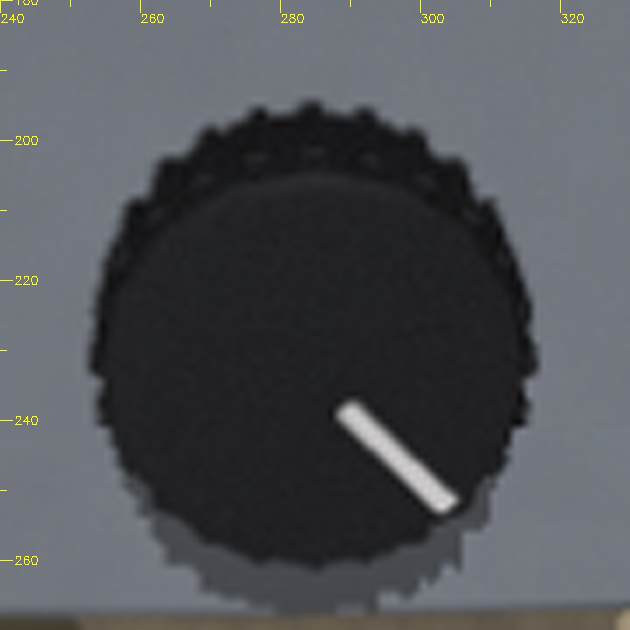

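Run:
```python
from h import *
W=load("w15");c=onz(W,284.2,232.7,.134);print(c)
a,b=[onz(W,*q,.134) for q in [(288.6,238),(302,252.3)]]
print("pointer heading press frame",np.arctan2(*(b-a)[[1,0]])-.1622)
print("pts",a,b)
plan([c[0],c[1],.285],1.73)
```

```text
[0.63927226 0.17806957 0.134     ]
pointer heading press frame 0.715330558811555
pts [0.64242064 0.18144287 0.134     ] [0.65100262 0.19177214 0.134     ]
tcp [0.6387 0.176  0.3594] jaw yaw 1.7277 y axis [ 2.e-04  0.e+00 -1.e+00] x axis [0.988 0.156 0.   ]
shift cm [0.09 7.44 0.2 ] twist -0.0023 j7 [ 0.29  0.71 -1.    1.58  0.62  1.2   0.89] F [-0.4  0.2  0.9] w 0.0602 t 19.1
```

```bash
python3 -m jog '[[[0.1,3,0.2],0,-0.4],[[0.1,6,0.2],0,-0.4],[[0.1,7.4,0.2],0,-0.4],[[0.1,7.4,0.2],0,-0.4],[[0.1,7.4,0.2],0,0],[[0.1,7.4,0.2],0,0.4],[[0.1,7.4,0.2],0,0.4],[[0.1,7.4,0.2],0,0.4]]' 30
python3 -m jog '[[[0,0,0],0,0.4],[[0,0,0],0,0.4]]'
```

```text
clock: 20.1
tcp_pos: [0.6394, 0.1793, 0.2872]
orientation: [-1.565, -0.129, 0.125]
contact_force: [-1.2, 3.1, 6.1]
grip_width: 0.039
clock: 20.35
tcp_pos: [0.6394, 0.1793, 0.2872]
orientation: [-1.565, -0.129, 0.125]
contact_force: [-1.2, 1.6, 6.6]
grip_width: 0.0387
```

```bash
python3 -m jog '[[[0,0,0],0.16,0.4],[[0,0,0],0.32,0.4],[[0,0,0],0.48,0.4],[[0,0,0],0.64,0.4],[[0,0,0],0.8,0.4],[[0,0,0],0.96,0.4],[[0,0,0],1.12,0.4],[[0,0,0],1.28,0.4],[[0,0,0],1.44,0.4],[[0,0,0],1.5,0.4]]'
python3 -c "
from h import *
plan([.639,.178,.285],1.73)"
python3 -m jog '[[[0,0,0],0.16,0.4],[[0,0,0],0.32,0.4],[[0,0,0],0.48,0.4],[[0,0,0],0.64,0.4],[[0,0,0],0.8,0.4],[[0,0,0],0.8,0.4],[[0,0,0],0.8,0.4]]'
python3 - <<'E'
from h import *
plan([.639,.178,.285],1.73)
get("top","top16");crop("top16","c19",145,160,80,115,5)
get("scene","s16");crop("s16","c20",155,140,120,110,6)
E
```

```text
clock: 21.6
tcp_pos: [0.6392, 0.179, 0.2872]
orientation: [-1.308, 1.037, -1.039]
contact_force: [-3.0, 1.6, 7.4]
grip_width: 0.0389
tcp [0.6392 0.179  0.2872] jaw yaw 0.2296 y axis [ 1.6e-03  6.0e-04 -1.0e+00] x axis [ 0.228 -0.974 -0.   ]
shift cm [ 0.09  0.22 -0.04] twist -1.5004 j7 [ 0.07  0.66 -0.63  1.65  0.45  0.98 -0.49] F [-3.   1.6  7.4] w 0.0389 t 21.6
clock: 22.48
tcp_pos: [0.639, 0.1791, 0.2872]
orientation: [-0.884, 1.613, -1.613]
contact_force: [-4.4, 1.2, 8.4]
grip_width: 0.0389
tcp [0.639  0.1791 0.2872] jaw yaw -0.5673 y axis [ 8.e-04  6.e-04 -1.e+00] x axis [-0.537 -0.843 -0.001]
shift cm [0.09 0.22 0.06] twist 0.8442 j7 [-0.05  0.62 -0.45  1.66  0.32  0.94 -1.18] F [-4.4  1.2  8.4] w 0.0389 t 22.475
```

View pics/c20.png

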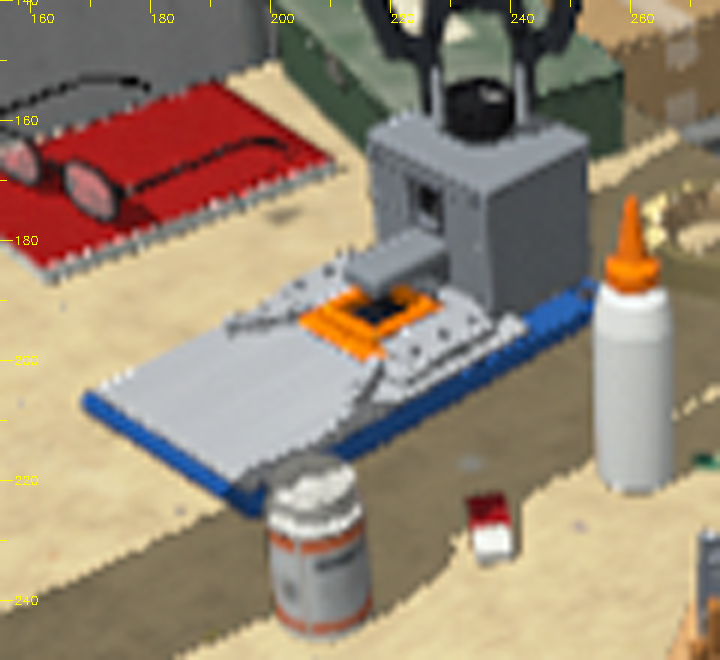

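```bash
python3 -m jog '[[[0,0,0],0,0],[[0,0,0],0,-0.4],[[0,0,0],0,-0.4],[[0,-3,0],0,-0.4],[[0,-7.5,0],0,-0.4],[[0,-7.5,0],0,-0.4],[[0,-7.5,0],0,-0.4]]'
python3 - <<'E'
from h import *
get("wrist","w17");crop("w17","c21",200,150,150,120,5)
plan([.435,.083,.28],.162)
E
```

```text
clock: 23.45
tcp_pos: [0.6391, 0.1779, 0.36]
orientation: [-0.885, 1.614, -1.615]
contact_force: [-0.2, 1.1, -0.3]
grip_width: 0.0596
tcp [0.6389 0.1778 0.3593] jaw yaw -0.5682 y axis [-1.6e-03 -9.0e-04 -1.0e+00] x axis [-0.538 -0.843  0.002]
shift cm [ 18.95   7.98 -12.08] twist -0.7302 j7 [-0.04  0.54 -0.47  1.6   0.27  1.06 -1.15] F [-0.9  0.3 -0.1] w 0.0593 t 23.5
```

View pics/c21.png

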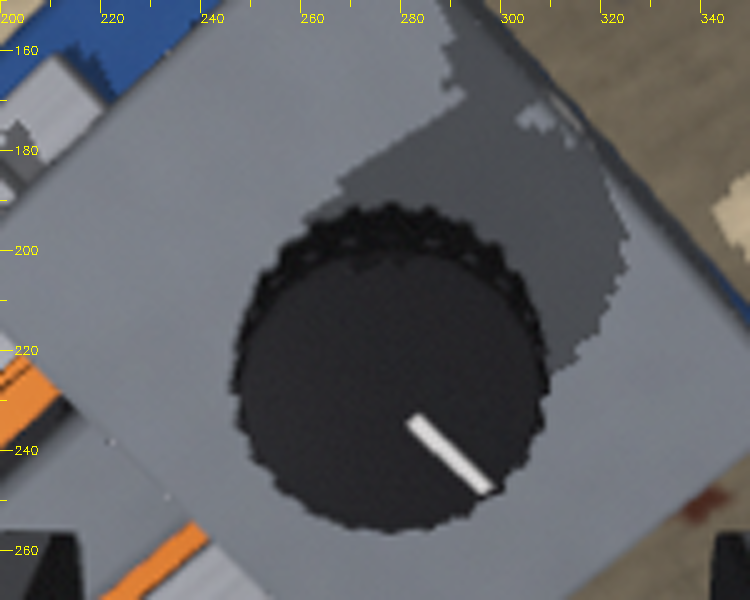

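```bash
python3 -m jog '[[[3,-0.5,-2],-0.1,-0.4],[[7,-0.5,-4.5],-0.25,0],[[11,0,-7],-0.4,0.5],[[15,2,-9.5],-0.55,0.5],[[18,5,-11.5],-0.7,0.5],[[19,8,-12],-0.73,0.5],[[19,8,-12],-0.73,0.5],[[19,8,-12],-0.73,0.5]]'
python3 - <<'E'
from h import *
W=load("w17")
a,b=[onz(W,*q,.134) for q in [(282,233.5),(296,248)]]
print("pointer heading press",np.arctan2(*(b-a)[[1,0]])-.1622)
get("wrist","w18")
im=cv2.imread("pics/w18.png")[:,:];print(get_obs()["tcp_pos"])
Wc=load("w18");p=np.array([.5388,.1605,0])+R.from_euler('z',.1622).as_matrix()@[.058,0,.079];u,v=proj(Wc,p);print(u,v)
u,v=int(u),int(v);c=im[max(v-45,0):v+45,u-45:u+45];c=cv2.resize(cv2.rotate(c,cv2.ROTATE_90_COUNTERCLOCKWISE),None,fx=6,fy=6,interpolation=cv2.INTER_CUBIC);cv2.imwrite("pics/c22.png",c)
E
```

```text
clock: 24.5
tcp_pos: [0.4367, 0.083, 0.281]
orientation: [-1.28, 1.089, -1.089]
contact_force: [-0.8, 0.5, -0.2]
grip_width: 0.0215
pointer heading press -1.5673647388903742
[0.43697071 0.08321134 0.28135764]
535.3080728868027 152.8154546986128
```

View pics/w18.png

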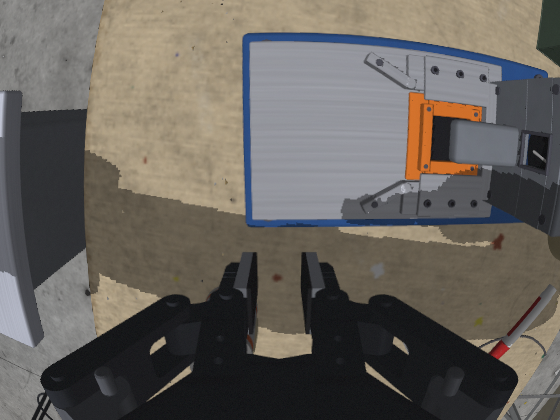

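View pics/c22.png

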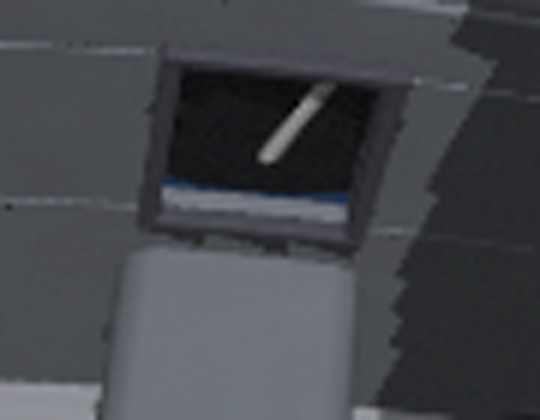

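```bash
python3 -m jog '[[[-0.5,1,0],-0.15,0.5],[[-1,2,0],-0.3,0.5],[[-2,4,0],-0.45,0.5],[[-2,4,0],-0.6,0.5],[[-2,4,0],-0.6,0.5],[[-2,4,0],-0.6,0.5]]'
python3 - <<'E'
from h import *
get("wrist","w19")
im=cv2.imread("pics/w19.png")
Wc=load("w19");A=R.from_euler('z',.1622).as_matrix()
Q=np.array([[.058,s*.016,z] for s,z in [(1,.095),(-1,.095),(-1,.063),(1,.063)]])@A.T+[.5388,.1605,0]
uv=proj(Wc,Q).astype(np.float32);print(uv,get_obs()["tcp_pos"])
H=cv2.getPerspectiveTransform(uv,np.float32([[0,0],[480,0],[480,480],[0,480]]))
cv2.imwrite("pics/c23.png",cv2.warpPerspective(im,H,(480,480),flags=cv2.INTER_CUBIC))
E
```

```text
clock: 25.3
tcp_pos: [0.4333, 0.1024, 0.2411]
orientation: [-1.475, 0.634, -0.636]
contact_force: [0.4, -0.7, -0.0]
grip_width: 0.0214
[[550.3032  339.58917]
 [517.28845 375.8374 ]
 [495.22595 347.71994]
 [524.5818  314.29456]] [0.43315663 0.10237558 0.24105719]
```

View pics/w19.png

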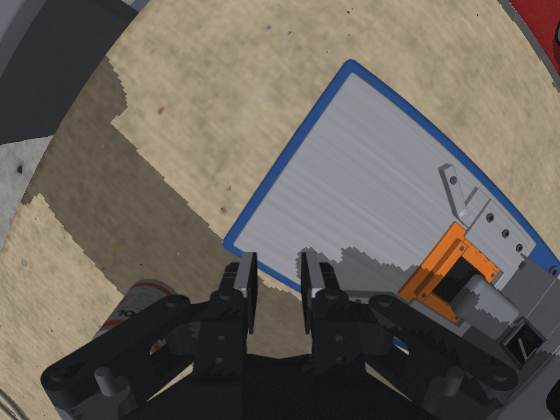

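View pics/c23.png

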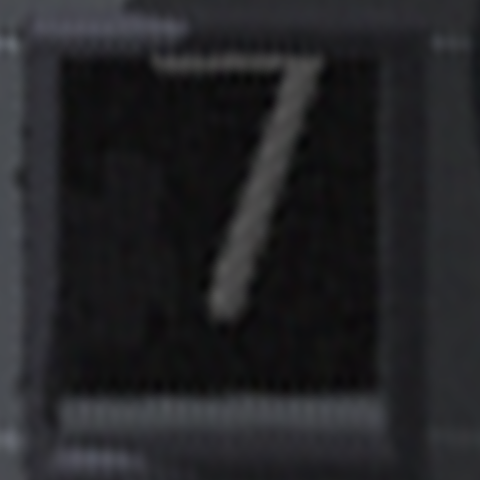

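Run:
```python
from h import *
Wc=load("w19");A=R.from_euler('z',.1622).as_matrix()
Q=np.array([[.058,s*.016,z] for s,z in [(1,.095),(-1,.095),(-1,.063),(1,.063)]])@A.T+[.5388,.1605,0]
H=cv2.getPerspectiveTransform(np.float32([[0,0],[480,0],[480,480],[0,480]]),proj(Wc,Q).astype(np.float32))
co=A.T@(Wc["o"]-[.5388,.1605,0]);print("cam local",co.round(4))
for n,q in dict(barL=(153,62),barR=(322,62),stem=(225,318),mid=(240,190),winL=(60,200),winR=(380,200),outL=(25,200),outR=(430,200),drumbot=(220,395)).items():
    uv=cv2.perspectiveTransform(np.float32([[q]]),H)[0,0]; d=A.T@ray(Wc,*uv)
    print(n,[((co+d*(x-co[0])/d[0])*1000).round(1)[1:].tolist() for x in (.056,.058,.062,.066)])
```

```text
cam local [-0.1538  0.0188  0.2097]
barL [[5.8, 91.5], [5.6, 90.4], [5.4, 88.1], [5.2, 85.9]]
barR [[-5.4, 91.5], [-5.6, 90.4], [-6.1, 88.1], [-6.5, 85.9]]
stem [[1.0, 74.5], [0.8, 73.2], [0.5, 70.6], [0.1, 68.1]]
mid [[-0.0, 82.9], [-0.2, 81.7], [-0.6, 79.3], [-0.9, 76.9]]
winL [[11.9, 82.5], [11.9, 81.2], [11.7, 78.8], [11.6, 76.4]]
winR [[-9.2, 82.4], [-9.5, 81.2], [-10.0, 78.7], [-10.5, 76.3]]
outL [[14.3, 82.5], [14.2, 81.3], [14.2, 78.9], [14.1, 76.5]]
outR [[-12.5, 82.5], [-12.8, 81.3], [-13.4, 78.8], [-14.0, 76.4]]
drumbot [[1.3, 69.5], [1.2, 68.2], [0.8, 65.5], [0.5, 62.8]]
```

```bash
python3 -m jog '[[[0,-6,0],0,0.5],[[0,-12,0],0,0.5],[[0,-14,0],0.1,0.5],[[0,-14,0],0.1,0.5],[[0,-14,0],0.1,0.5]]'
python3 - <<'E'
from h import *
get("top","top20");get("scene","s20");crop("s20","c24",155,140,180,150,4)
im=cv2.imread("pics/w15.png")[50:170,200:370];cv2.imwrite("pics/c25.png",cv2.resize(im,None,fx=4,fy=4,interpolation=cv2.INTER_CUBIC))
W=load("w15");A=R.from_euler('z',.1622).as_matrix()
print([(A.T@(onz(W,u,v,.022)-[.5388,.1605,.0])*1000).round(1) for u,v in [(246,69),(319,68)]])
E
```

```text
clock: 25.98
tcp_pos: [0.4322, 0.102, 0.3797]
orientation: [-1.453, 0.709, -0.708]
contact_force: [-0.1, -0.1, 0.1]
grip_width: 0.0214
[array([-15.6, -32. ,  22. ]), array([-16.5,  35.5,  22. ])]
```

View pics/c24.png

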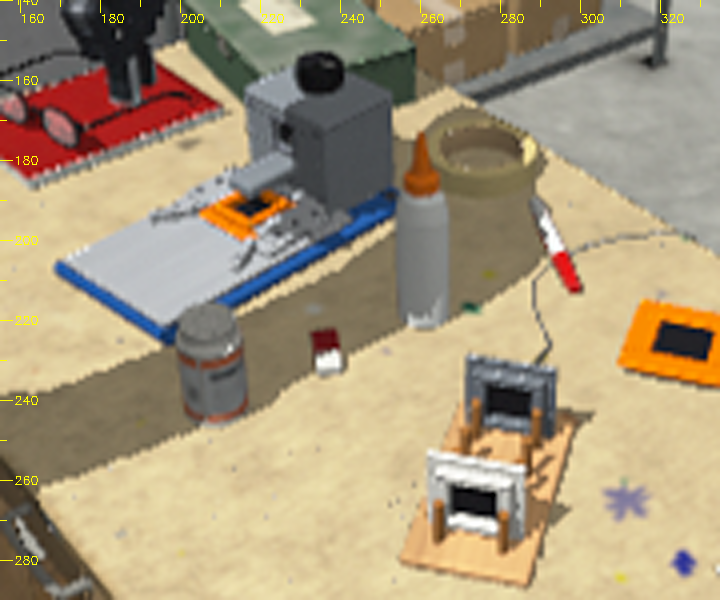

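View pics/top20.png

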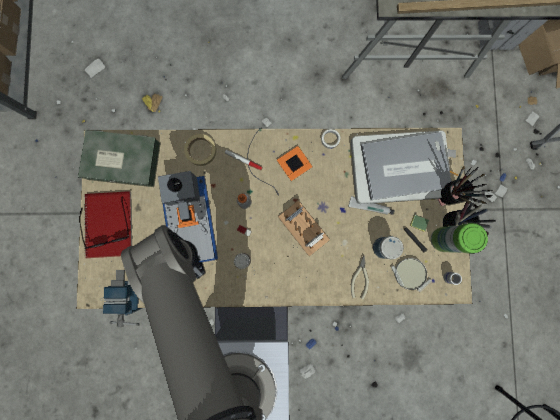

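View pics/c25.png

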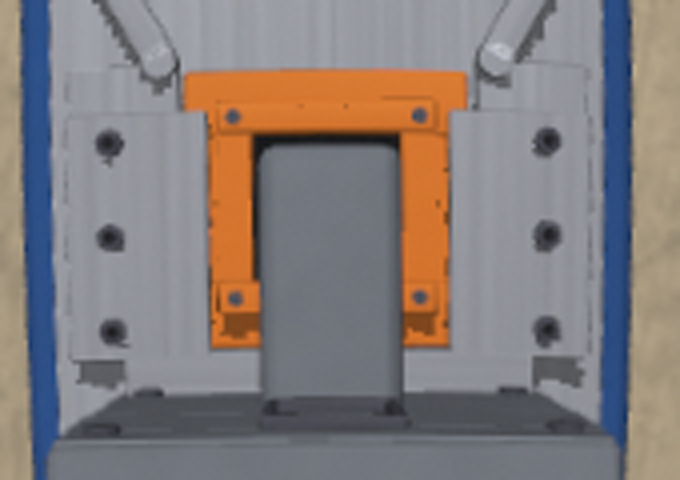

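```bash
python3 -c "
from bench import *
print(hand_in(), get_obs()['clock'])"
```

```text
the job is handed in; nothing more can be done
the job is handed in; nothing more can be done
```

The orange bezel is in the press, flange down and against the end stop, and the window shows 7. I handed the job in at about 26 s.

**Loading:** I took the smaller orange bezel from the middle slot, gripping it by its side edges. I stood it on the loading plate, tipped it over its lower edge onto the flange, and pushed it under the keeper lips.

- The push met the stop: force rose to about 9 N and the bezel stopped moving.
- Its front edge looks flush with the stop and its sides lie under the lips.
- Its rear edge measured -16 mm in the press frame, against -18 mm expected. The press position itself is uncertain by a similar amount.

**Dial:** It stood at 4, so I turned the knob 2.3 rad clockwise.

- The window view shows 7. Its centre measured about 1 mm to the right of the window's centre (roughly 0.03 rad of turn at a guessed drum size), which is near the limit of what I could measure.
- The knob's pointer is at -1.567 rad in the press frame. I expected -1.571, but that assumes the pointer faces the window at 1, which I inferred rather than checked.
- I left it there rather than grip the knob again.

**Everything else:** In the last pictures the grey and white bezels stand in the rack, the other objects appear where they were, and the arm is clear and touching nothing.

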